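# Fetch the roller carrier from the dust cabinet and send it down the gravity rail

### The arm

A 7-joint arm with a two-finger parallel gripper is mounted at the origin on the work surface. World frame = base frame: x ahead of the robot, y to its left, z up, the work surface at z = 0. Lengths are in m, angles in rad, forces in N, time in s.
With the tool pointing down it reaches from about 0.425 to 0.925 m from the base axis. Payload 6.8 kg.
Tool frame: the origin (TCP) lies midway between the tips of the shut fingers; the grasp point (between the pads) lies bot.grip_point_offset behind it (bot.grip_point_offset is the distance from the TCP to the grasp point, in m); z points along the fingers, y is the line along which they close (so a half turn about z gives the same grasp; the last joint's range is limited). The gripper opens to 85 mm and grips with 20 to 120 N. Pads are 22 mm wide; open, the fingers measure 114 mm over their backs; the gripper's body (76 mm by 85 mm) begins 54 mm behind the grasp point. The pads swing forward as they close: fully open they stand 13 mm farther back than shut.
Start: joints at [1.014, 0.477, 0.022, 1.555, -0.011, 1.109, -0.083], TCP at [0.293, -0.608, 0.231] pointing down, gripper open.
Joint ranges: [-2.96, 2.96], [-0.34, 2.1], [-1.41, 1.46], [0.24, 2.44], [-1.37, 4.51], [0.17, 1.92], [-2.96, 2.96]. Speed limits (rad/s): [2.39, 2.39, 3.14, 3.14, 3.14, 3.14, 3.14].

### API

Orientations are given as a unit quaternion [w, x, y, z].
In Python, from station import get_obs, cams, job, bot gives the robot as it stands.
- The arm moves only by the tool arm_command, never from a script. Its argument "rows" is a list that holds one entry, the list of rows, each a list of 5 numbers: the finger opening in mm, from 0 to 85.4, then the shift along the world's x, y, z in units of 60 mm (1.0 is 60 mm), then the turn about the world's z in units of 0.08 rad (1.0 is 0.08 rad). In form: [[[grip, x, y, z, turn], ...]]. A call has exactly 10 rows; each row shifts and turns the commanded pose from where the row before left it; what a row does not reach is not made up. A row lasts 1/8 s, in which the tool goes at most 62.5 mm and 10.7 degrees, less where a joint would pass 70% of its speed; a pose out of reach is approached as far as the arm can. A call with a number of a shift or a turn outside -1 to 1 is refused whole. A call with a gripper value outside its range is refused whole. The fingers move at their own pace and stop on an object; "newtons" is the grip in N (left out, the last holds). Time passes only in rows, so rows that do not move let the fingers close, or fill a call up. It gives the time, the measured TCP pose, the force, the opening and the grip force at its end, in the units of the state.
- get_obs(): the state, without advancing time (a new reading comes with each control period).
- cams.read_camera(name): name is "scene" or "top"; returns the picture (400x640x3 uint8, red, green, blue); there is no depth.
- cams.camera_params(name): a dict with "K" (3x3 intrinsics, pixels), "extrinsics" (4x4, takes a point from camera to world coordinates). Camera axes: x right, y down, z forward; pixel columns grow to the right and rows downward; lengths in m; the calibration is good to about 2 mm. A picture is of the moment at which its call begins. camera_params takes no time and is no camera call.
- job.hand_in(): hands the job in; it is judged then, once.
The state is a dict: "t": time; "q": joint angles; "joint_vel": joint speeds; "joint_torque": joint torques, N m; "eef_pos": TCP position; "tool_rot": TCP orientation; "contact_force": force on the tool from outside, world axes, zero at the start; "torque": the same for the moment, N m; "gripper_width": opening from 0.0 (shut) to 1.0 (fully open); "grasp_force": force on a finger pad.
Only numpy, scipy, OpenCV 4.12 (cv2) and the standard library are available. Lean on these libraries where they do the work, as an engineer would, in place of code of your own. Each camera call takes 0.05 s, during which the arm holds its last target. There are 200 camera calls.

### The job

Lift the roller carrier by its top tab off the pedestal and out through the round port of the dust cabinet, and stand it upright on the cork-topped block and let go. Then take it again lower down, by its wooden lug, bring it in under the rack's cover strip, set its grooved wheel on the upper half of the sloping rail and release it there, so that it rolls down by itself and comes to rest against the rubber stop, hanging from the rail. Do not knock over or push about the glue bottle, the duck blank or the sanding block, and do not drop the carrier.

Things in the scene. Friction and masses are not known exactly. Their poses are not given: they have to be found in the camera images.
- cabinet: green dust cabinet, 250 x 250 mm, closed all round, clear sides and back; origin at the centre of its underside on the bench. Its green lid, 8 mm thick, slopes 12 deg (0.21 rad), rising towards the cabinet's own +x: the lid's top is 163 mm above the bench at the front edge, 217 mm at the back. Fixed.
- port (a point): centre of the round port (145 mm clear diameter, yellow rim) in the cabinet's sloping lid, on the lid's upper face, 190 mm above the bench. Axes: those of the cabinet, z vertically up. It is the only way in.
- pedestal: aluminium disc pedestal inside the cabinet, 68 mm diameter, 25 mm high, its top 31 mm above the bench; origin at the centre of its underside. It stands under the port, up to 8 mm off its centre. Fixed.
- carrier_mid (a point): the roller carrier, 140 mm tall, standing on the pedestal at the start; this point is on its upright centre line, 70 mm above its underside. Axes (all carrier points): z up along the carrier, x from its red back plate towards the free end of its wheel axle. Its round steel foot is 60 mm in diameter, 0 to 6 mm high. Its weight varies, 0.2 to 0.4 kg.
- carrier_tab (a point): centre of the red tab on top of the carrier, 127 mm above its underside, on the centre line; the tab is 12 mm (x) by 30 mm (y), 26 mm high (its top is the carrier's top).
- carrier_lug (a point): grip point of the carrier's beech lug: 36 mm to -x of the centre line, 36 mm above the underside. The lug, 28 mm wide (y) and 28 mm high, sticks out to 50 mm to -x, level, from a beech block 34 (x) x 40 (y) mm, 6 to 50 mm high. A red back plate (6 mm thick, 30 mm wide, 15 to 21 mm to -x of the centre line) rises from the block to the tab.
- carrier_wheel (a point): centre of the carrier's white grooved wheel, on the centre line 94 mm above the underside, 24 mm above the mid point; axle along x. Tread 24 mm in diameter, groove 14 mm wide between two 34 mm flanges (5 mm deep); between it and the block it is open to +x and sideways. It turns freely but damped: it rolls down the rail at a few cm/s.
- stand: square wooden setting-down block with a cork top, 120 x 120 mm, 80 mm high; origin at the centre of its underside on the bench, so its top is 80 mm above the origin. Fixed.
- rail: straight steel rail of the gravity rack, a bar 10 mm wide (x), 12 mm deep, 380 mm long; origin on the middle of its top edge, 165 mm above the bench. Axes: y along the rail DOWNHILL (slope 0.14 rad), x level across it, away from the robot's side, z square to the rail, upwards. Fixed; nothing stands below it.
- rail_stop (a point): face of the black rubber stop at the rail's lower end, on the rail's top edge, 163 mm downhill of the rail's origin; axes as the rail. A carrier against it has its wheel centre 17 mm uphill of this point (146 mm downhill of the rail's origin).
- rack_cover (a point): middle of the underside of the yellow see-through cover strip that runs above and along the whole rail, 95 mm from the rail's top edge; 24 mm wide (x), 4 mm thick; axes as the rail. Two posts (30 mm in x, 20 mm in y, 300 mm tall, at 200 mm either way along the rail, feet 120 x 60 mm) carry rail and cover; the rack is open on its -x side.
- glue_bottle: white glue bottle, bystander, 60 mm diameter, 150 mm tall; origin at the centre of its underside.
- duck_blank: sawn wooden duck blank, bystander, about 120 x 75 x 30 mm, lying flat; origin at the underside of its body.
- sanding_block: cork sanding block, bystander, 70 x 110 x 35 mm; origin at the centre of its underside.
Things that resemble listed ones, but are neither listed nor needed, are in the scene too. Leave any turquoise or yellow look-alike of the part that bears carrier_mid alone.

How it is judged:
By the outcome, as a careful person would: the job done as asked, in the order asked, and still so for the second after the job is handed in, with the robot touching nothing.
It also fails if it takes over 72 s, if anything falls off the work surface, if the arm or the gripper's body presses on something with over 40 N, if the wrist force passes 120 N, or if a joint passes its speed limit or range.

## Working session

There is one attempt and no reset: what is moved stays moved. The work goes in short steps, Python scripts to look and compute and a tool call to move; the robot and the scene stay as the last step left them, time stands still between calls to the robot, and variables do not carry over. Pictures are saved under pics/ and viewed, at most 10 in all, crops included, and the job is handed in when it is done.

Besides the shell and the picture viewer there is one more tool, called after ">>>" by a JSON object that holds its "op" and its "data", one argument or row to a line. arm_command: Moves the arm, as the interface text tells. Its arguments: {"type":"object","properties":{"rows":{"type":"array"},"newtons":{"type":"number"}},"required":["rows"]}

```bash
mkdir -p pics; ls
python3 - <<'E'
from station import get_obs,cams,job,bot
import cv2,numpy as np
for n in("scene","top"):
    cv2.imwrite(f"pics/{n}0.png",cams.read_camera(n)[:,:,::-1])
    p=cams.camera_params(n);print(n,np.round(p["K"],1).tolist(),np.round(p["extrinsics"],4).tolist())
o=get_obs()
print({k:np.round(v,3).tolist() for k,v in o.items()},bot.grip_point_offset)
E
```

```text
pics
scene [[361.4, 0.0, 321.7], [0.0, 361.4, 201.6], [0.0, 0.0, 1.0]] [[-0.9685, -0.1918, 0.1589, 0.2908], [-0.2488, 0.7195, -0.6484, 0.7538], [0.01, -0.6675, -0.7445, 1.066], [0.0, 0.0, 0.0, 1.0]]
top [[414.8, 0.0, 318.1], [0.0, 414.8, 201.0], [0.0, 0.0, 1.0]] [[0.0213, -0.9925, 0.1202, 0.3278], [-0.9995, -0.0238, -0.0187, -0.0491], [0.0214, -0.1197, -0.9926, 1.4567], [0.0, 0.0, 0.0, 1.0]]
{'t': 0.1, 'q': [1.014, 0.478, 0.022, 1.556, -0.012, 1.109, -0.083], 'joint_vel': [-0.001, -0.002, 0.0, -0.002, 0.0, 0.002, -0.0], 'joint_torque': [0.005, -59.775, 1.614, -28.195, 0.013, 0.005, -0.0], 'eef_pos': [0.293, -0.608, 0.23], 'tool_rot': [-0.001, 0.975, 0.222, -0.0], 'contact_force': [-0.532, -0.494, -0.814], 'torque': [-0.038, 0.029, 0.014], 'grasp_force': 0.0, 'gripper_width': 1.001} 0.0187
```

View pics/scene0.png

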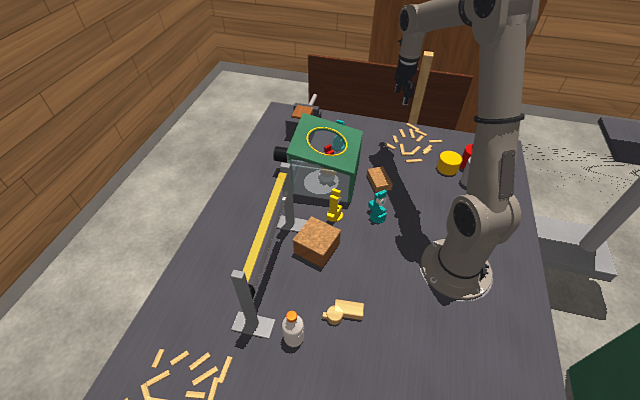

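View pics/top0.png

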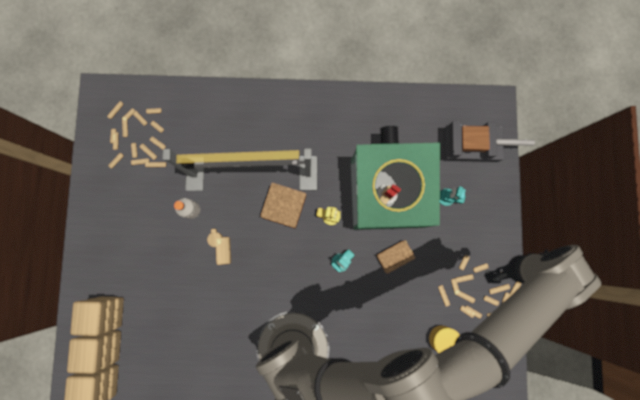

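```bash
cat > h.py <<'E'
import numpy as np,cv2
from station import get_obs,cams,job,bot
P={n:cams.camera_params(n) for n in("scene","top")}
def ray(n,u,v):
    K,E=np.array(P[n]["K"]),np.array(P[n]["extrinsics"])
    d=E[:3,:3]@np.linalg.solve(K,[u,v,1.]);return E[:3,3],d/np.linalg.norm(d)
def onz(n,u,v,z):
    o,d=ray(n,u,v);return o+d*(z-o[2])/d[2]
def tri(a,b):  # a=(u,v) scene, b=(u,v) top
    o1,d1=ray("scene",*a);o2,d2=ray("top",*b)
    s=np.linalg.lstsq(np.c_[d1,-d2],o2-o1,rcond=None)[0]
    p,q=o1+s[0]*d1,o2+s[1]*d2;return (p+q)/2,np.linalg.norm(p-q)
def proj(n,p):
    K,E=np.array(P[n]["K"]),np.array(P[n]["extrinsics"])
    c=E[:3,:3].T@(np.asarray(p)-E[:3,3]);return (K@c)[:2]/c[2]
def crop(img,x,y,w,h,s):return cv2.resize(img[y:y+h,x:x+w],None,fx=s,fy=s,interpolation=cv2.INTER_CUBIC)
E
python3 - <<'E'
import cv2,numpy as np
from h import crop
s=cv2.imread("pics/scene0.png");t=cv2.imread("pics/top0.png")
cv2.imwrite("pics/a.png",np.vstack([np.hstack([crop(s,270,100,100,75,4),crop(t,350,135,100,75,4)]),np.hstack([crop(s,225,160,100,75,4),crop(s,225,250,100,75,4)])]))
cv2.imwrite("pics/b.png",np.vstack([crop(t,160,140,160,60,5),crop(s,290,170,160,60,5)]))
E
```

```text
(no output)
```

View pics/a.png

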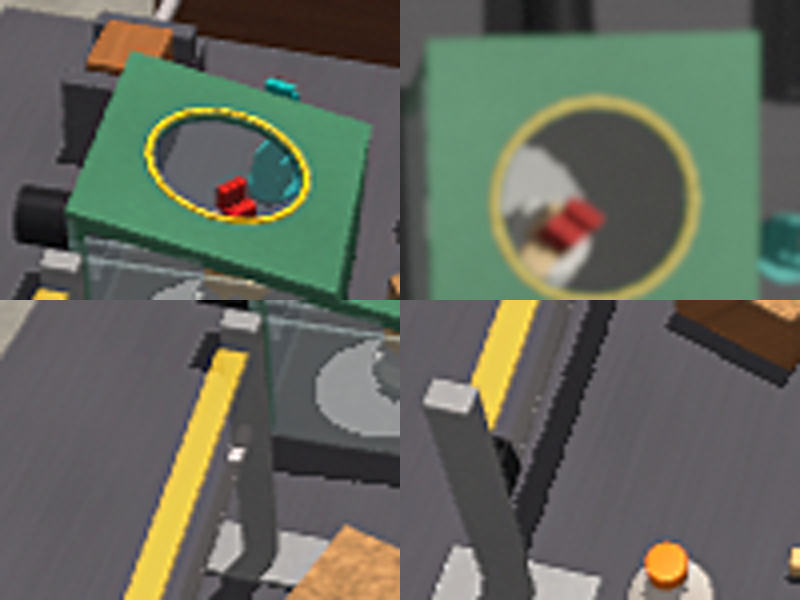

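View pics/b.png

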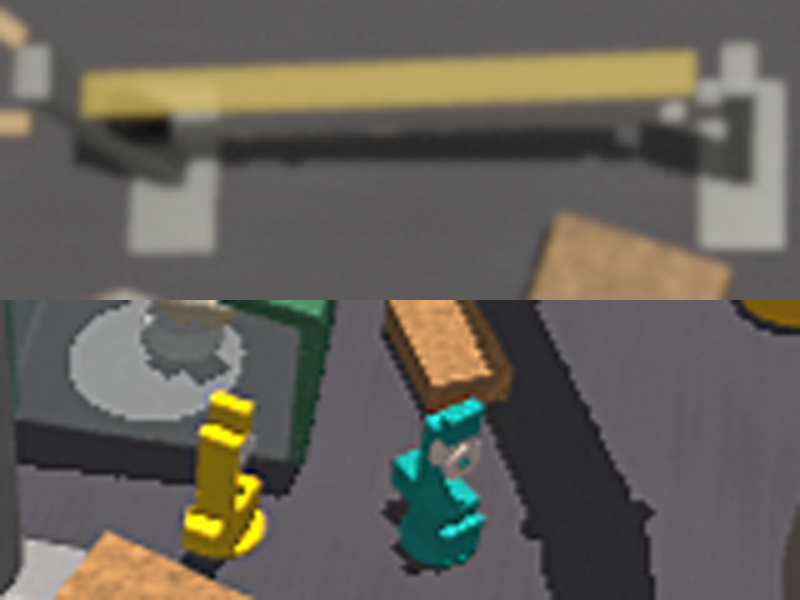

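The scene view shows the green cabinet at about (325,150) with the red tab at (328,149), the stand at (317,240), and the rail and cover from (285,170) down to (250,280). The black stop is at the near (+y) end. In the top view the red tab is near (496,189)/(490,193), and the strip runs from (176,160) to (300,157). Now the measurements.

Run:
```python
from h import *
S=cv2.imread("pics/scene0.png");T=cv2.imread("pics/top0.png")
np.set_printoptions(precision=4,suppress=True)
def mask(im,lo,hi,roi):
    m=cv2.inRange(cv2.cvtColor(im,cv2.COLOR_BGR2HSV),np.array(lo),np.array(hi));k=np.zeros_like(m);x,y,w,h=roi;k[y:y+h,x:x+w]=m[y:y+h,x:x+w];return k
def big(m):
    c=max(cv2.findContours(m,0,2)[0],key=cv2.contourArea);return c
def quad(c):
    h=cv2.convexHull(c)
    for e in np.linspace(.01,.2,60):
        a=cv2.approxPolyDP(h,e*cv2.arcLength(h,True),True)
        if len(a)<=4:break
    return a[:,0]
# port rim ellipse
for n,im,r in(("scene",S,(295,115,60,45)),("top",T,(365,150,70,70))):
    m=mask(im,(20,80,90),(35,255,255),r);e=cv2.fitEllipse(cv2.convexHull(big(m)));print(n,"rim",e, onz(n,*e[0],.190))
    if n=="scene":a=e[0]
    else:b=e[0]
print("port",tri(a,b))
for n,im,r in(("scene",S,(270,100,100,75)),("top",T,(345,135,100,100))):
    m=mask(im,(50,60,40),(85,255,255),r);print(n,"lid",quad(big(m)).tolist())
for n,im,r in(("scene",S,(315,135,35,30)),("top",T,(375,175,35,30))):
    m=mask(im,(0,120,50),(10,255,255),r);ys,xs=np.nonzero(m);print(n,"red",cv2.minAreaRect(np.c_[xs,ys].astype(np.int32)),len(xs))
    print(im[ys.min()-1:ys.max()+2,xs.min()-1:xs.max()+2,2], xs.min(),ys.min())
for n,im,r in(("scene",S,(285,210,60,60)),("top",T,(255,175,55,60))):
    m=mask(im,(5,60,100),(18,255,255),r);q=quad(big(m));print(n,"stand",[(p.tolist(),onz(n,*p,.08)[:2]) for p in q])
for n,im,r in(("scene",S,(235,165,60,120)),("top",T,(165,140,145,35))):
    m=mask(im,(20,100,100),(32,255,255),r);q=quad(big(m));print(n,"cover",q.tolist())
```

```text
scene rim ((326.4607238769531, 141.04129028320312), (27.622943878173828, 42.28153610229492), 106.88456726074219) [ 0.5378 -0.3158  0.19  ]
top rim ((398.1924133300781, 184.91864013671875), (52.0547981262207, 52.99028396606445), 37.899906158447266) [ 0.5374 -0.3206  0.19  ]
port (array([ 0.5386, -0.3215,  0.1853]), np.float64(0.0010238491600755482))
scene lid [[303, 113], [362, 131], [356, 174], [288, 162]]
top lid [[439, 142], [438, 224], [355, 228], [357, 145]]
scene red ((328.4137878417969, 149.03448486328125), (8.913375854492188, 7.799204349517822), 68.19859313964844) 58
[[100  98  99  97  96  88  86  87  97  71  49  47]
 [ 99  97  94  90  83 130 195 161 108  62  46  48]
 [ 97  92  84 128 190 203 215 253 146  56  47  48]
 [ 96 141 196 203 207 251 156 115  94  54  44  48]
 [ 85  82 219 255 160 111  83  72  88  61  46  47]
 [ 93  75 104 119  84  72  74  75  86  63  47  44]
 [ 96  79  75  75  75  76  73  65 131  99  58  50]
 [ 94  81  79  78  75  70  58 184 204 255 175  72]
 [ 91  75  71  71  61 186 200 238 243 255 194 105]
 [111 125  81 161 200 208 255 237 172 130  89  90]
 [250 185
[... 1147 characters left out ...]
  91  82  73  69  73  95 133 173 200 205 186 140  90  76  76
   75]
 [181 162 143 131 117  94  79  80 106 143 179 202 203 178 128  85  75  75
   76]
 [198 191 183 177 164 140 116 116 147 176 196 206 195 160 109  79  75  75
   78]] 384 185
scene stand [([311, 216], array([ 0.5209, -0.029 ])), ([340, 229], array([0.4092, 0.0012])), ([324, 254], array([0.4373, 0.1142])), ([293, 240], array([0.5512, 0.0867]))]
top stand [([271, 183], array([0.5515, 0.0841])), ([305, 193], array([ 0.5204, -0.0306])), ([295, 227], array([ 0.4058, -0.0004])), ([261, 217], array([0.4364, 0.1133]))]
scene cover [[286, 173], [247, 282], [244, 265], [278, 174]]
top cover [[298, 151], [297, 158], [176, 161], [177, 155]]
```

Run:
```python
from h import *
S=cv2.imread("pics/scene0.png").astype(int);T=cv2.imread("pics/top0.png").astype(int)
np.set_printoptions(precision=4,suppress=True)
for (a,b) in [((303,113),(439,142)),((362,131),(438,224)),((356,174),(355,228)),((288,162),(357,145))]: print("lid",*tri(a,b))
for n,im,(x,y,w,h),th in(("scene",S,(315,135,35,30),100),("top",T,(375,175,35,30),140)):
    c=im[y:y+h,x:x+w].astype(np.float32)
    c=cv2.resize(c,None,fx=4,fy=4,interpolation=cv2.INTER_CUBIC)
    m=((c[...,2]>th)&(c[...,2]-c[...,1]>70)&(c[...,2]-c[...,0]>70)).astype(np.uint8)
    k,L,st,ce=cv2.connectedComponentsWithStats(m)
    for i in range(1,k):
        if st[i,4]<60: continue
        pts=np.argwhere(L==i)[:,::-1].astype(np.float32);r=cv2.minAreaRect(pts)
        px=lambda p:((p[0]+.5)/4-.5+x,(p[1]+.5)/4-.5+y)
        B=[px(p) for p in cv2.boxPoints(r)]
        print(n,i,st[i,4],px(ce[i]),"z.171",onz(n,*px(ce[i]),.171),"box",[onz(n,*p,.171)[:2] for p in B])
for a,b in[((286,173),(298,151)),((278,174),(298,151)),((278,174),(297,158)),((286,173),(297,158)),((247,282),(176,161)),((244,265),(177,155))]:print("cov",a,b,*tri(a,b))
# bystanders, rough
for nm,px,z in(("bottle cap",(179,206),.15),("duck",(222,250),.03),("sand",(396,255),.035),("teal1",(343,260),.1),("yellow",(328,215),.1)):print(nm,onz("top",*px,z))
```

```text
lid [ 0.6705 -0.4442  0.2085] 0.0035740926879560715
lid [ 0.4211 -0.4523  0.1608] 0.000599849731167376
lid [ 0.3995 -0.1904  0.1666] 0.0050889898540590305
lid [ 0.6618 -0.1952  0.1605] 0.013116144791030163
scene 1 292 (np.float64(327.5154109589041), np.float64(145.89811643835617)) z.171 [ 0.5321 -0.3113  0.171 ] box [array([ 0.5457, -0.3059]), array([ 0.5267, -0.3308]), array([ 0.5185, -0.3173]), array([ 0.5374, -0.2927])]
scene 2 385 (np.float64(329.6425324675325), np.float64(151.55487012987012)) z.171 [ 0.5163 -0.2809  0.171 ] box [array([ 0.5322, -0.2759]), array([ 0.5113, -0.3028]), array([ 0.5004, -0.2851]), array([ 0.5213, -0.2585])]
top 1 497 (np.float64(395.89411468812875), np.float64(187.81514084507043)) z.171 [ 0.5311 -0.3174  0.171 ] box [array([ 0.5353, -0.3021]), array([ 0.5451, -0.3093]), array([ 0.5279, -0.3324]), array([ 0.5181, -0.3251])]
top 2 630 (np.float64(391.27777777777777), np.float64(191.78531746031746)) z.171 [ 0.5181 -0.3028  0.171 ] box [array([ 0.5209, -0.2867]), array([ 0.5337, -0.2968]), array([ 0.5161, -0.3189]), array([ 0.5033, -0.3088])]
cov (286, 173) (298, 151) [ 0.6034 -0.0116  0.2882] 0.01823590060478965
cov (278, 174) (298, 151) [ 0.6178 -0.0095  0.2783] 0.00515013009327718
cov (278, 174) (297, 158) [ 0.6059 -0.0054  0.2823] 0.024631570556197847
cov (286, 173) (297, 158) [ 0.5921 -0.0079  0.291 ] 0.001212162827119094
cov (247, 282) (176, 161) [0.5833 0.3514 0.2416] 0.0018302827141694162
cov (244, 265) (177, 155) [0.5906 0.3334 0.2912] 0.0011466690771119042
bottle cap [0.4597 0.3636 0.15  ]
duck [0.3249 0.2471 0.03  ]
sand [ 0.3206 -0.3458  0.035 ]
teal1 [ 0.3012 -0.1596  0.1   ]
yellow [ 0.4465 -0.1082  0.1   ]
```

>>> {"op": "arm_command", "data": {
  "rows": [
    [[85,0.5,0.6,0.07,0.75],[85,0.5,0.6,0.07,0.75],[85,0.5,0.6,0.06,0.75],[85,0.5,0.6,0.06,0.75],[85,0.5,0.6,0.06,0.75],[85,0.5,0.6,0.06,0.75],[85,0.5,0.6,0.06,0.75],[85,0.5,0.6,0.06,0.75],[85,0,0,0,0],[85,0,0,0,0]]
  ],
  "newtons": 60
}}

```text
t: 1.35
eef_pos: [0.5323, -0.3206, 0.2608]
tool_rot: [-0.0, 0.894, 0.448, -0.001]
contact_force: [-0.0, -0.6, 0.4]
gripper_width: 0.991
grasp_force: 0.0
```

>>> {"op": "arm_command", "data": {
  "rows": [
    [[50,-0.02,0.05,-0.3,0],[50,0,0,-0.3,0],[50,0,0,-0.3,0],[50,0,0,-0.3,0],[50,0,0,-0.3,0],[50,0,0,-0.21,0],[50,0,0,-0.1,0],[50,0,0,0,0],[50,0,0,0,0],[50,0,0,0,0]]
  ]
}}

```text
t: 2.6
eef_pos: [0.532, -0.3173, 0.1533]
tool_rot: [0.0, 0.894, 0.448, 0.0]
contact_force: [0.2, 0.4, -0.6]
gripper_width: 0.586
grasp_force: 0.0
```

Run:
```python
from h import *
s=cams.read_camera("scene")[:,:,::-1];t=cams.read_camera("top")[:,:,::-1]
cv2.imwrite("pics/c.png",np.hstack([crop(s,280,90,80,100,5),crop(t,360,140,80,100,5)]))
```

```text
(no output)
```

View pics/c.png

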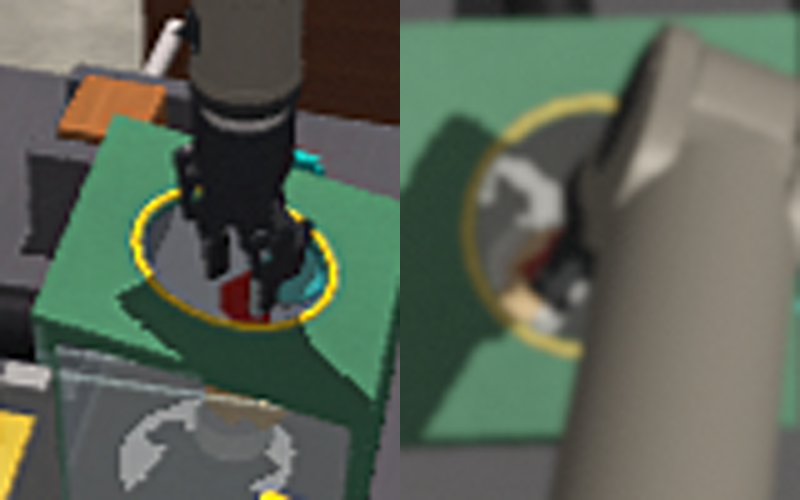

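The fingers straddle the red tab, seen at about (240,295) in the left crop. Closing now.

>>> {"op": "arm_command", "data": {
  "rows": [
    [[0,0,0,0,0],[0,0,0,0,0],[0,0,0,0,0],[0,0,0,0,0],[0,0,0,0,0],[0,0,0,0,0],[0,0,0,0.05,0],[0,0,0,0.1,0],[0,0,0,0.15,0],[0,0,0,0.2,0]]
  ],
  "newtons": 80
}}

```text
t: 3.95
eef_pos: [0.5316, -0.3171, 0.1833]
tool_rot: [-0.0, 0.894, 0.448, -0.0]
contact_force: [0.4, 0.8, -2.9]
gripper_width: 0.122
grasp_force: 78.5
```

>>> {"op": "arm_command", "data": {
  "rows": [
    [[0,0.05,-0.02,0.3,0],[0,0.05,-0.02,0.4,0],[0,0,0,0.4,0],[0,0,0,0.4,0],[0,0,0,0.4,0],[0,0,0,0.4,0],[0,0,0,0.4,0],[0,0,0,0.3,0],[0,0,0,0.15,0],[0,0,0,0,0]]
  ]
}}

```text
t: 5.2
eef_pos: [0.5378, -0.3196, 0.3721]
tool_rot: [0.0, 0.894, 0.448, 0.0]
contact_force: [-0.9, -0.2, -3.3]
gripper_width: 0.118
grasp_force: 78.5
```

Run:
```python
from h import *
np.set_printoptions(precision=4,suppress=True)
T=cv2.imread("pics/top0.png");S=cv2.imread("pics/scene0.png")
def lines(im,lo,hi,axis):
    m=cv2.inRange(cv2.cvtColor(im,cv2.COLOR_BGR2HSV),np.array((20,90,90)),np.array((32,255,255)))
    a,b=[],[]
    for k in range(lo,hi):
        v=m[:,k] if axis==0 else m[k]
        r=np.nonzero(v)[0]
        r=r[(r>145)&(r<172)] if axis==0 else r[(r>235)&(r<292)]
        if len(r): a.append((k,r.min()-.5));b.append((k,r.max()+.5))
    a,b=np.array(a),np.array(b)
    return [np.polyfit(q[:,0],q[:,1],1) for q in(a,b)],len(a)
(l1,l2),n=lines(T,180,297,0);print(l1,l2,n)
# far edge (l1)=upper +x edge; near edge (l2): lower edge of -x side face
import math
for u in(178,237,297):
    for l,nm in((l1,"far"),(l2,"near")):
        v=np.polyval(l,u)
        # height of cover top along y: iterate with cy
        for cy in(.17,):
            z=.26
            for _ in range(5):
                p=onz("top",u,v,z);z=.263-math.tan(.14)*(p[1]-(cy+.013))
                if nm=="near": z-=.004
            print(u,nm,p)
(m1,m2),n=lines(S,185,262,1);print(m1,m2,n)
# scene: intersect plane pairs: line in top (far edge) & scene: 3D line from 2 planes
def plane(n,a,b):
    o,d1=ray(n,*a);_,d2=ray(n,*b);nn=np.cross(d1,d2);nn/=np.linalg.norm(nn);return nn,nn@o
for tl,sl,nm in((l1,m1,"far"),(l2,m2,"near")):
    n1,c1=plane("top",(180,np.polyval(tl,180)),(295,np.polyval(tl,295)))
    n2,c2=plane("scene",(np.polyval(sl,185),185),(np.polyval(sl,260),260))
    for y in(.0,.17,.34):print(nm,y,np.linalg.lstsq(np.array([n1,n2,[0,1,0]]),np.array([c1,c2,y]),rcond=None)[0])
```

```text
[ -0.0367 160.6226] [ -0.0338 168.8851] 117
178 far [0.6056 0.3477 0.2398]
178 near [0.5799 0.3473 0.2358]
237 far [0.6109 0.1686 0.265 ]
237 near [0.5851 0.1681 0.2611]
297 far [ 0.616  -0.0073  0.2898]
297 near [ 0.5902 -0.0079  0.2859]
[ -0.3717 342.4887] [ -0.3541 347.8336] 77
far 0.0 [0.6134 0.     0.2984]
far 0.17 [0.6083 0.17   0.2748]
far 0.34 [0.6033 0.34   0.2513]
near 0.0 [ 0.5839 -0.      0.3117]
near 0.17 [0.5794 0.17   0.2859]
near 0.34 [0.5749 0.34   0.2601]
```

>>> {"op": "arm_command", "data": {
  "rows": [
    [[0,-0.04,0.3,0,0.9],[0,-0.11,0.7,0,0.95],[0,-0.12,0.75,0,0.95],[0,-0.12,0.75,0,0.95],[0,-0.12,0.75,0,0.95],[0,-0.12,0.75,0,0.95],[0,-0.12,0.75,-0.2,0.95],[0,-0.12,0.7,-0.3,0.9],[0,-0.11,0.4,-0.3,0.9],[0,-0.12,0.18,-0.3,0]]
  ]
}}

```text
t: 6.45
eef_pos: [0.4707, 0.044, 0.3044]
tool_rot: [-0.001, 0.695, 0.719, -0.0]
contact_force: [0.3, -0.2, -3.7]
gripper_width: 0.12
grasp_force: 78.5
```

Run:
```python
from h import *
s=cams.read_camera("scene")[:,:,::-1];t=cams.read_camera("top")[:,:,::-1]
cv2.imwrite("pics/d.png",np.hstack([crop(s,250,130,100,150,4),crop(t,230,110,100,150,4)]))
o=get_obs();print(np.round(o["eef_pos"],4),np.round(o["q"],3),np.round(o["tool_rot"],3))
```

```text
[0.4692 0.0433 0.3032] [ 0.264  0.109 -0.521  1.9    0.058  1.154 -0.246] [-0.002  0.695  0.719 -0.002]
```

View pics/d.png

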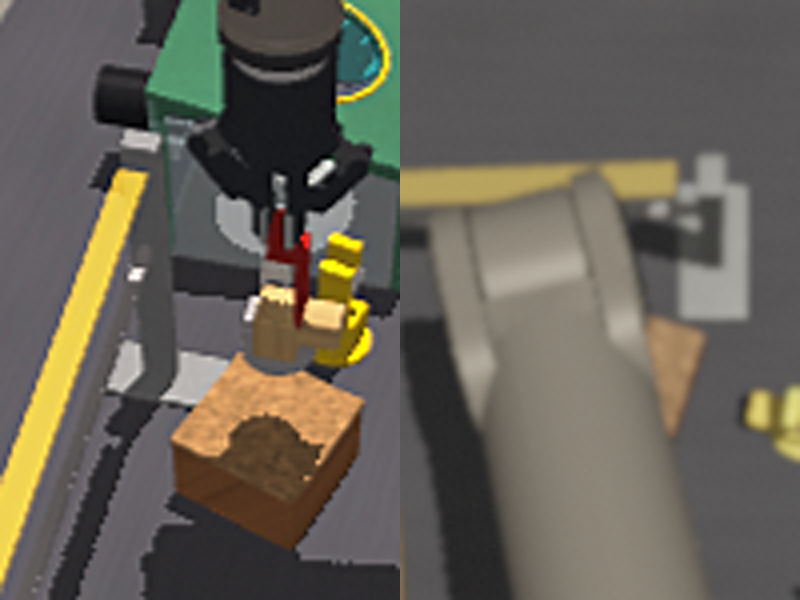

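>>> {"op": "arm_command", "data": {
  "rows": [
    [[0,0.08,0,-0.25,0],[0,0.08,0,-0.3,0],[0,0,0,-0.3,0],[0,0,0,-0.3,0],[0,0,0,-0.22,0],[0,0,0,-0.12,0],[0,0,0,-0.08,0],[0,0,0,-0.05,0],[0,0,0,-0.03,0],[0,0,0,0,0]]
  ]
}}

```text
t: 7.8
eef_pos: [0.4814, 0.0423, 0.2069]
tool_rot: [0.0, 0.696, 0.718, 0.0]
contact_force: [-0.5, -0.2, -3.4]
gripper_width: 0.118
grasp_force: 78.5
```

>>> {"op": "arm_command", "data": {
  "rows": [
    [[0,0,0,-0.02,0],[0,0,0,-0.02,0],[0,0,0,-0.02,0],[0,0,0,-0.01,0],[0,0,0,0,0],[0,0,0,0,0],[0,0,0,0,0],[0,0,0,0,0],[0,0,0,0,0],[0,0,0,0,0]]
  ]
}}

```text
t: 9.05
eef_pos: [0.4813, 0.0423, 0.2025]
tool_rot: [-0.0, 0.696, 0.718, 0.0]
contact_force: [0.2, 0.5, -3.3]
gripper_width: 0.119
grasp_force: 78.5
```

>>> {"op": "arm_command", "data": {
  "rows": [
    [[0,0,0,-0.02,0],[0,0,0,-0.02,0],[0,0,0,0,0],[0,0,0,0,0],[0,0,0,0,0],[0,0,0,0,0],[0,0,0,0,0],[0,0,0,0,0],[0,0,0,0,0],[0,0,0,0,0]]
  ]
}}

```text
t: 10.3
eef_pos: [0.482, 0.0424, 0.2019]
tool_rot: [0.001, 0.696, 0.718, 0.0]
contact_force: [-4.4, -1.1, 12.6]
gripper_width: 0.117
grasp_force: 80.8
```

>>> {"op": "arm_command", "data": {
  "rows": [
    [[0,0,0,0.01,0],[20,0,0,0,0],[40,0,0,0,0],[50,0,0,0,0],[50,0,0,0,0],[50,0,0,0.1,0],[50,0,0,0.4,0],[50,0,0,0.6,0],[70,0,0,0.8,0],[85,0,0,0.9,0]]
  ]
}}

```text
t: 11.55
eef_pos: [0.4808, 0.0422, 0.3703]
tool_rot: [-0.0, 0.696, 0.718, -0.0]
contact_force: [1.6, -0.2, 0.0]
gripper_width: 0.977
grasp_force: 0.0
```

Run:
```python
from h import *
t=cams.read_camera("scene")[:,:,::-1];cv2.imwrite("pics/e.png",t)
o=get_obs();print({k:np.round(o[k],3).tolist() for k in("eef_pos","q","tool_rot","contact_force")})
print([x for x in dir(bot) if x[0]!="_"])
```

```text
{'eef_pos': [0.484, 0.043, 0.378], 'q': [0.274, 0.074, -0.518, 1.766, 0.04, 1.301, -0.222], 'tool_rot': [0.004, 0.696, 0.718, 0.004], 'contact_force': [2.923, -0.047, 5.579]}
['PlanningError', 'grip_point_offset']
```

>>> {"op": "arm_command", "data": {
  "rows": [
    [[85,0.5,0,0.05,0.96],[85,0.7,0,0.05,0.96],[85,0.7,0.03,0.05,0.96],[85,0.7,0.03,0.05,0.96],[85,0.7,0.03,0.05,0.96],[85,0.7,0.03,0.05,0.96],[85,0.7,0.03,0.05,0.96],[85,0.7,0.03,0.05,0.96],[85,0.7,0.03,0.05,0.96],[85,0.7,0.03,0.05,0.96]]
  ]
}}

```text
t: 12.85
eef_pos: [0.8902, 0.0557, 0.3993]
tool_rot: [0.0, 0.376, 0.927, 0.0]
contact_force: [3.0, -1.0, 1.0]
gripper_width: 0.992
grasp_force: 0.0
```

```bash
cat > st.py <<'E'
from h import *
from scipy.spatial.transform import Rotation as Ro
def st():
    o=get_obs();q=o["tool_rot"];R=Ro.from_quat([q[1],q[2],q[3],q[0]]).as_matrix()
    z=R[:,2];y=R[:,1]
    print("t",round(o["t"],2),"p",np.round(o["eef_pos"],4),"q",np.round(o["q"],3),"tilt",round(np.arccos(-z[2]),3),"toolz",np.round(z,3),"tooly",np.round(y,3),"F",np.round(o["contact_force"],1),"grip pt",np.round(np.array(o["eef_pos"])-z*bot.grip_point_offset,4))
E
python3 -c "
from st import *;st()"
```

```text
t 12.85 p [0.8902 0.0557 0.3993] q [-0.034  0.935 -0.483  0.395  0.399  1.847  0.579] tilt 0.001 toolz [ 0.001  0.    -1.   ] tooly [0.697 0.717 0.001] F [ 3. -1.  1.] grip pt [0.8902 0.0557 0.418 ]
```

View pics/e.png

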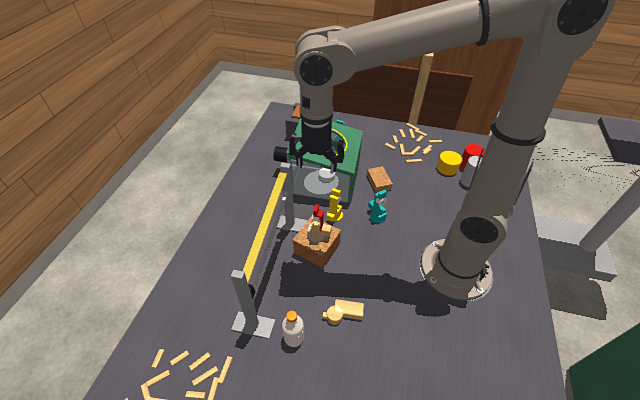

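>>> {"op": "arm_command", "data": {
  "rows": [
    [[85,0,0,0,0.8],[85,0,0,0,0.8],[85,0,0,0,0.8],[85,0,0,0,0.8],[85,0.2,0,0,0.8],[85,0.5,0,0,0.8],[85,0.7,0,0,0.8],[85,0.7,0,0,0.8],[85,0.7,0,0,0.8],[85,0.7,0,0,0.8]]
  ]
}}

```text
t: 14.1
eef_pos: [0.9422, 0.0469, 0.355]
tool_rot: [0.029, 0.076, 0.997, 0.001]
contact_force: [0.2, -0.1, 0.7]
gripper_width: 0.996
grasp_force: 0.0
```

```bash
python3 -c "
from st import *;st()"
```

```text
t 14.1 p [0.9422 0.0469 0.355 ] q [ 0.03   1.117 -1.407  0.241  1.316  1.915  1.196] tilt 0.059 toolz [ 0.059 -0.002 -0.998] tooly [0.152 0.988 0.007] F [ 0.2 -0.1  0.7] grip pt [0.9411 0.0469 0.3736]
```

>>> {"op": "arm_command", "data": {
  "rows": [
    [[85,0.7,0,0.7,0.3],[85,0.7,0,0.7,0.3],[85,0.7,0,0.7,0.3],[85,0.7,0,0.7,0.3],[85,0.7,0,0.7,0.3],[85,0.7,0,0.7,0.3],[85,0.7,0,0.7,0],[85,0.7,0,0.7,0],[85,0.7,0,0.7,0],[85,0.7,0,0.7,0]]
  ]
}}

```text
t: 15.35
eef_pos: [0.8996, 0.0318, 0.5757]
tool_rot: [0.148, 0.005, 0.989, -0.003]
contact_force: [-0.3, 0.4, -0.4]
gripper_width: 0.993
grasp_force: 0.0
```

```bash
python3 -c "
from st import *;st()"
```

```text
t 15.35 p [0.8996 0.0318 0.5757] q [ 0.052  0.878 -1.409  0.242  1.309  1.915  1.354] tilt 0.297 toolz [ 0.292 -0.008 -0.956] tooly [ 0.011  1.    -0.005] F [-0.3  0.4 -0.4] grip pt [0.8942 0.0319 0.5936]
```

>>> {"op": "arm_command", "data": {
  "rows": [
    [[85,0.7,0,0.7,0],[85,0.7,0,0.7,0],[85,0.7,0,0.7,0],[85,0.7,0,0.7,0],[85,0.7,0,0.7,0],[85,0.7,0,0.7,0],[85,0.7,0,0.7,0],[85,0.7,0,0.7,0],[85,0.7,0,0.7,0],[85,0.7,0,0.7,0]]
  ]
}}

```text
t: 16.6
eef_pos: [0.847, 0.0229, 0.7131]
tool_rot: [0.229, 0.009, 0.973, -0.031]
contact_force: [0.2, 0.6, 0.7]
gripper_width: 0.995
grasp_force: 0.0
```

```bash
python3 -c "
from st import *;st()"
```

```text
t 16.6 p [0.847  0.0229 0.7131] q [ 0.045  0.723 -1.409  0.242  1.366  1.915  1.37 ] tilt 0.467 toolz [ 0.445 -0.065 -0.893] tooly [ 0.033  0.998 -0.056] F [0.2 0.6 0.7] grip pt [0.8387 0.0241 0.7298]
```

>>> {"op": "arm_command", "data": {
  "rows": [
    [[85,-0.4,0.03,-0.4,0],[85,-0.65,0.03,-0.65,0],[85,-0.65,0.03,-0.65,0],[85,-0.65,0.03,-0.65,0],[85,-0.65,0.03,-0.65,0],[85,-0.65,0.03,-0.65,0],[85,-0.65,0.03,-0.65,0],[85,-0.65,0.03,-0.65,0],[85,-0.65,0.03,-0.65,0],[85,-0.4,0.03,-0.65,0]]
  ]
}}

```text
t: 17.85
eef_pos: [0.4966, 0.0404, 0.3508]
tool_rot: [0.232, 0.007, 0.972, -0.034]
contact_force: [0.5, 0.8, 0.7]
gripper_width: 0.993
grasp_force: 0.0
```

```bash
python3 -c "
from st import *;st()"
```

```text
t 17.85 p [0.4966 0.0404 0.3508] q [ 1.098 -0.261 -1.171  2.068 -0.178  0.719  1.545] tilt 0.474 toolz [ 0.451 -0.07  -0.89 ] tooly [ 0.03   0.998 -0.063] F [0.5 0.8 0.7] grip pt [0.4882 0.0417 0.3674]
```

>>> {"op": "arm_command", "data": {
  "rows": [
    [[85,-0.2,0,-0.1,0.27],[85,-0.3,0,-0.1,0.27],[85,-0.25,0,-0.2,0.27],[85,0,0,-0.4,0],[85,0,0,-0.5,0],[85,0,0,-0.5,0],[85,0,0,-0.5,0],[85,0,0,-0.4,0],[85,0,0,-0.3,0],[85,0,0,-0.15,0]]
  ]
}}

```text
t: 19.1
eef_pos: [0.4486, 0.0366, 0.1788]
tool_rot: [0.223, -0.023, 0.974, -0.029]
contact_force: [0.5, -0.1, -0.2]
gripper_width: 0.992
grasp_force: 0.0
```

Run:
```python
from st import *
st()
s=cams.read_camera("scene")[:,:,::-1];t=cams.read_camera("top")[:,:,::-1]
cv2.imwrite("pics/f.png",np.hstack([crop(s,280,160,80,110,5),crop(t,240,130,80,110,5)]))
```

```text
t 19.1 p [0.4486 0.0366 0.1788] q [ 0.957  0.129 -1.33   2.375  0.817  0.443  0.576] tilt 0.453 toolz [ 0.435 -0.047 -0.899] tooly [-0.033  0.997 -0.068] F [ 0.5 -0.1 -0.2] grip pt [0.4405 0.0375 0.1956]
```

View pics/f.png

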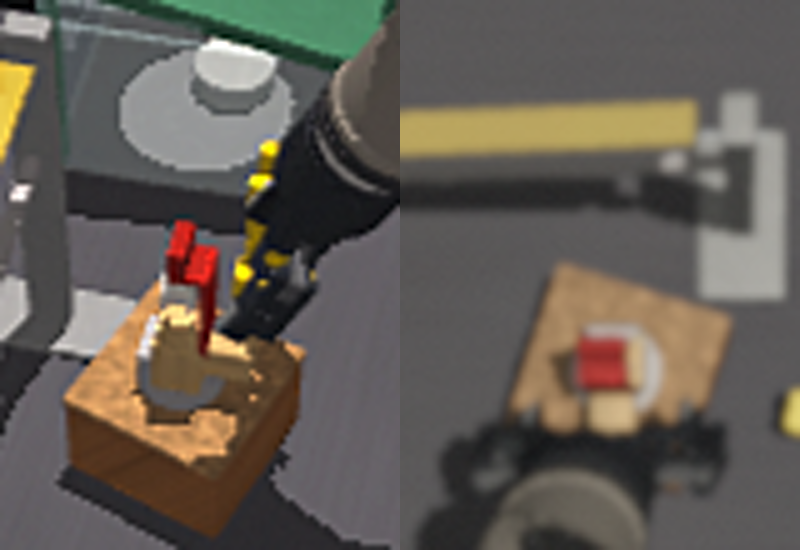

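The carrier stands upright on the cork, and the tilted gripper is above and behind the lug, centred on it (lug at about (612,412) in the right crop). q4 is close to its limit, so I'll fit a simple arm model to check the reach.

```bash
cat > kin.py <<'E'
import numpy as np,itertools
from scipy.optimize import least_squares
from scipy.spatial.transform import Rotation as R
D=[([1.014,.478,.022,1.556,-.012,1.109,-.083],(.293,-.608,.230),(-.001,.975,.222,0)),
([.264,.109,-.521,1.9,.058,1.154,-.246],(.4692,.0433,.3032),(-.002,.695,.719,-.002)),
([-.034,.935,-.483,.395,.399,1.847,.579],(.8902,.0557,.3993),(0,.376,.927,0)),
([.03,1.117,-1.407,.241,1.316,1.915,1.196],(.9422,.0469,.355),(.029,.076,.997,.001)),
([.052,.878,-1.409,.242,1.309,1.915,1.354],(.8996,.0318,.5757),(.148,.005,.989,-.003)),
([.045,.723,-1.409,.242,1.366,1.915,1.37],(.847,.0229,.7131),(.229,.009,.973,-.031)),
([1.098,-.261,-1.171,2.068,-.178,.719,1.545],(.4966,.0404,.3508),(.232,.007,.972,-.034)),
([.957,.129,-1.33,2.375,.817,.443,.576],(.4486,.0366,.1788),(.223,-.023,.974,-.029))]
def fk(x,s,q):
    h,L1,a,L2,b,d,c,o1,o7=x
    M=R.from_euler("z",s[0]*q[0]+o1);p=np.array([0,0,h])
    M=M*R.from_euler("y",q[1])*R.from_euler("z",s[1]*q[2]);p=p+M.apply([a,0,L1])
    M=M*R.from_euler("y",q[3])*R.from_euler("z",s[2]*q[4]);p=p+M.apply([b,0,L2])
    M=M*R.from_euler("y",q[5]);p=p+M.apply([c,0,d])
    M=M*R.from_euler("z",s[3]*q[6]+o7);return p,M
def res(x,s):
    r=[]
    for q,p,w in D:
        P,M=fk(x,s,q);r+=list(P-p)+list(.3*(M.inv()*R.from_quat([w[1],w[2],w[3],w[0]])).as_rotvec())
    return r
if __name__=="__main__":
    best=None
    for s in itertools.product((1,-1),repeat=4):
        for o1 in(-2.13,-.11):
          for o7 in(0,1.57,3.14,-1.57):
            f=least_squares(res,[.36,.48,0,.48,0,.3,0,o1,o7],args=(s,))
            if best is None or f.cost<best[0]:best=(f.cost,s,f.x,np.abs(f.fun).max())
    print(best);np.savez("kin.npz",s=best[1],x=best[2])
E
python3 kin.py
```

```text
(np.float64(0.001414075133816096), (-1, -1, -1, -1), array([ 0.26410153,  0.54920984,  0.01821399,  0.45618551,  0.03237574,
        0.28869531, -0.00523464, -0.07106001,  1.50276399]), np.float64(0.024631024088916743))
```

```bash
python3 - <<'E'
s=open("kin.py").read()
i=s.index("def fk");j=s.index("def res")
s=s[:i]+'''def fk(x,s,q):
    h,L1,a,L2,b,d,c,o1,o7,y1,y2,y3=x
    M=R.from_euler("z",s[0]*q[0]+o1);p=np.array([0,0,h])
    M=M*R.from_euler("y",q[1]);p=p+M.apply([0,y1,0])
    M=M*R.from_euler("z",s[1]*q[2]);p=p+M.apply([a,y2,L1])
    M=M*R.from_euler("y",q[3]);p=p+M.apply([b,y3,0])
    M=M*R.from_euler("z",s[2]*q[4]);p=p+M.apply([0,0,L2])
    M=M*R.from_euler("y",q[5]);p=p+M.apply([c,0,d])
    M=M*R.from_euler("z",s[3]*q[6]+o7);return p,M
'''+s[j:]
s=s.replace("0,o1,o7],","0,o1,o7,0,0,0],").replace("product((1,-1),repeat=4)","[(-1,-1,-1,-1)]").replace("(-2.13,-.11)","(-.07,)").replace("(0,1.57,3.14,-1.57)","(1.5,)")
s+='''
    r=np.array(res(best[2],best[1])).reshape(-1,6);print(np.round(r*1000,1))
'''
open("kin.py","w").write(s)
E
python3 kin.py
```

```text
File "kin.py", line 28
    for s in itertools.[(-1,-1,-1,-1)]:
                       ^
SyntaxError: invalid syntax
```

```bash
sed -i 's/itertools\.\[/[/' kin.py; python3 kin.py
```

```text
(np.float64(1.0896609893473553e-06), (-1, -1, -1, -1), array([ 2.87017987e-01,  5.41880582e-01,  4.71227895e-04,  4.72802538e-01,
       -1.30771649e-04,  3.26995498e-01,  4.01189090e-04, -1.07245353e-04,
        1.57049413e+00, -3.10740391e-02,  1.49717741e+01, -1.50029846e+01]), np.float64(0.00046329773240906535))
[[ 0.1 -0.1  0.2  0.2 -0.   0.4]
 [-0.1 -0.4 -0.3 -0.3  0.1 -0.4]
 [ 0.   0.5  0.1  0.3  0.2 -0. ]
 [-0.  -0.1  0.2  0.   0.4  0. ]
 [-0.  -0.3 -0.  -0.2 -0.2 -0.2]
 [ 0.   0.2 -0.3 -0.2  0.1  0. ]
 [ 0.1  0.   0.1 -0.3  0.3 -0.2]
 [-0.  -0.1 -0.  -0.3 -0.1  0.4]]
```

```bash
cat > ik.py <<'E'
from kin import *
k=np.load("kin.npz");X,Sg=k["x"],k["s"]
lo=np.array([-2.96,-.34,-1.41,.24,-1.37,.17,-2.96])+.01;hi=np.array([2.96,2.1,1.46,2.44,4.51,1.92,2.96])-.01
def tool(yaw,th,flip=0):
    f=np.array([np.cos(yaw),np.sin(yaw),0]);z=f*np.sin(th)-np.array([0,0,1])*np.cos(th);y=np.array([-f[1],f[0],0])*(-1 if flip else 1)
    return R.from_matrix(np.c_[np.cross(y,z),y,z])
def ik(p,M,q0=None,n=25,seed=0):
    g=np.random.default_rng(seed);best=None
    for i in range(n):
        s=q0 if (q0 is not None and i==0) else g.uniform(lo,hi)
        f=least_squares(lambda q:np.r_[fk(X,Sg,q)[0]-p,.3*(fk(X,Sg,q)[1].inv()*M).as_rotvec()],np.clip(s,lo+1e-6,hi-1e-6),bounds=(lo,hi),max_nfev=60)
        if best is None or f.cost<best[0]:best=(f.cost,f.x)
        if best[0]<1e-9:break
    return np.sqrt(2*best[0]),best[1]
E
python3 - <<'E'
from ik import *
np.set_printoptions(precision=3,suppress=True)
q0=np.array([.957,.129,-1.33,2.375,.817,.443,.576])
for nm,g in(("lug",(.443,.041,.117)),("lughi",(.443,.041,.18)),("rail",(.5615,.089,.130)),("railpre",(.48,.089,.16))):
    for th in(.4,.46,.55,.7):
        M=tool(.034,th);p=np.array(g)+M.as_matrix()[:,2]*.0187
        print(nm,th,*ik(p,M,q0,12))
E
```

```text
lug 0.4 1.4893332359693879e-08 [ 0.448  0.273 -0.819  2.43   1.196  0.329  0.176]
lug 0.46 0.006600440563923493 [ 0.889  0.569 -1.4    2.43   1.478  0.695 -0.013]
lug 0.55 0.025236446240234488 [ 0.878  0.579 -1.4    2.43   1.555  0.713 -0.078]
lug 0.7 0.05611772289055504 [ 0.853  0.606 -1.4    2.43   1.684  0.766 -0.186]
lughi 0.4 3.098805401176284e-07 [-0.485  0.024  0.182  2.429  0.324  0.318  1.012]
lughi 0.46 4.547795868777288e-08 [ 0.181  0.05  -0.505  2.43   0.596  0.267  0.741]
lughi 0.55 0.007912006361490493 [ 1.021  0.217 -1.4    2.43   1.211  0.383  0.198]
lughi 0.7 0.039086417853767326 [ 1.001  0.227 -1.4    2.43   1.423  0.401 -0.012]
rail 0.4 1.623290539729137e-07 [-0.299  0.325 -0.036  2.201  0.504  0.262  0.809]
rail 0.46 1.7481274836965826e-08 [ 0.633  0.632 -1.21   2.187  1.408  0.735  0.096]
rail 0.55 8.961743315330468e-08 [-0.294  0.316 -0.075  2.3    1.574  0.191 -0.277]
rail 0.7 2.3740711158878304e-07 [-0.574  0.34   0.21   2.409  2.579  0.308 -1.339]
railpre 0.4 1.0270113773678215e-12 [ 0.549  0.304 -1.05   2.296  0.982  0.504  0.338]
railpre 0.46 9.345793214910495e-08 [ 0.707  0.393 -1.266  2.329  1.242  0.59   0.105]
railpre 0.55 2.6839053940116015e-12 [ 0.509  0.273 -1.031  2.395  1.441  0.446 -0.143]
railpre 0.7 0.01602851821112676 [ 0.74   0.507 -1.4    2.43   1.724  0.773 -0.349]
```

>>> {"op": "arm_command", "data": {
  "rows": [
    [[60,0,0.03,-0.2,0],[60,0,0.03,-0.2,0],[60,0,0,-0.2,0],[60,0,0,-0.2,0],[60,0,0,-0.2,0],[60,0,0,-0.15,0],[60,0,0,-0.1,0],[60,0,0,-0.06,0],[60,0,0,0,0],[60,0,0,0,0]]
  ]
}}

```text
t: 20.45
eef_pos: [0.4523, 0.0407, 0.103]
tool_rot: [0.222, -0.023, 0.974, -0.03]
contact_force: [0.1, -0.2, -0.0]
gripper_width: 0.701
grasp_force: 0.0
```

Run:
```python
from st import *
st()
s=cams.read_camera("scene")[:,:,::-1];t=cams.read_camera("top")[:,:,::-1]
cv2.imwrite("pics/g.png",np.hstack([crop(s,285,180,60,80,6),crop(t,250,160,60,80,6)]))
```

```text
t 20.45 p [0.4523 0.0407 0.103 ] q [ 0.833  0.572 -1.408  2.435  1.479  0.788 -0.043] tilt 0.453 toolz [ 0.435 -0.049 -0.899] tooly [-0.032  0.997 -0.069] F [ 0.1 -0.2 -0. ] grip pt [0.4442 0.0416 0.1198]
```

View pics/g.png

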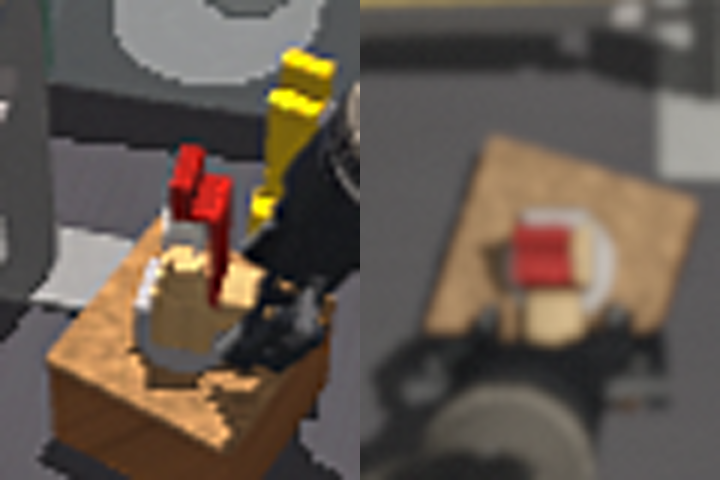

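Both views show the fingers either side of the lug (lug centre (552,318) in the right crop, fingers at 485 and 620), with no contact. Closing.

>>> {"op": "arm_command", "data": {
  "rows": [
    [[0,0,0,0,0],[0,0,0,0,0],[0,0,0,0,0],[0,0,0,0,0],[0,0,0,0,0],[0,0,0,0,0],[0,0,0,0,0],[0,0,0,0.05,0],[0,0,0,0.1,0],[0,0,0,0.1,0]]
  ],
  "newtons": 110
}}

```text
t: 21.8
eef_pos: [0.4518, 0.0406, 0.1176]
tool_rot: [0.222, -0.023, 0.974, -0.03]
contact_force: [0.5, -0.2, -3.0]
gripper_width: 0.309
grasp_force: 108.0
```

Run:
```python
from st import *
st();o=get_obs();print(o["torque"],o["gripper_width"],o["grasp_force"])
s=cams.read_camera("scene")[:,:,::-1];t=cams.read_camera("top")[:,:,::-1]
cv2.imwrite("pics/h_s.png",s);cv2.imwrite("pics/h_t.png",t)
# red components tab/plate in both views
for n,im,th in(("scene",s,100),("top",t,130)):
    c=im.astype(int);m=((c[...,2]>90)&(c[...,2]-c[...,1]>60)&(c[...,2]-c[...,0]>60)).astype(np.uint8)
    k,L,sta,ce=cv2.connectedComponentsWithStats(m)
    for i in range(1,k):
        x,y,w,h,a=sta[i]
        if a>15 and 240<x<350 and y>150: print(n,sta[i],ce[i])
```

```text
t 21.8 p [0.4518 0.0406 0.1176] q [ 0.858  0.497 -1.409  2.424  1.4    0.725  0.022] tilt 0.451 toolz [ 0.434 -0.048 -0.9  ] tooly [-0.031  0.997 -0.068] F [ 0.5 -0.2 -3. ] grip pt [0.4437 0.0415 0.1344]
[0.12146523 0.77497912 0.01255972] 0.3094848862063933 108.01747966557741
scene [313 201  11  14  89] [317.94382022 208.        ]
scene [315 244   8  10  24] [319.29166667 248.95833333]
scene [286 310  11  12  95] [291.05263158 315.52631579]
top [274 197  11  10  97] [279.04123711 201.51546392]
```

Run:
```python
from st import *
np.set_printoptions(precision=1,suppress=True)
base=np.array([.4815,.0423,.0946])
grip=np.array([-.038,0,.040])
tab=np.array([[x,y,z] for x in(-.006,.006) for y in(-.015,.015) for z in(.114,.140)]);pl=np.array([[x,y,z] for x in(-.021,-.006) for y in(-.015,.015) for z in(.106,.114)])
for roll in(-.068,0,.068):
    for pit in(-.06,0,.06):
        M=Ro.from_euler("zyx",[.034,pit,roll])
        Q=M.apply(np.r_[tab,pl]-grip)+Ro.from_euler("z",.034).apply(grip)+base
        out=[]
        for n in("scene","top"):
            u=np.array([proj(n,p) for p in Q]);out+=[u.min(0),u.max(0)]
        print(roll,pit,*out)
s=cv2.imread("pics/h_s.png");t=cv2.imread("pics/h_t.png")
print(s[198:218,310:327,2]);print(t[194:210,271:290,2])
```

```text
-0.068 -0.06 [314.5 201.2] [325.1 217.1] [272.  197.9] [283.7 207.8]
-0.068 0 [312.9 201.3] [323.7 217. ] [272.2 196. ] [283.8 206.5]
-0.068 0.06 [311.1 201.5] [322.5 216.9] [272.4 194.2] [283.9 205.2]
0 -0.06 [315.  199.7] [325.5 215.7] [274.3 198. ] [285.2 207.7]
0 0 [313.5 199.9] [324.1 215.6] [274.5 196.1] [285.3 206.5]
0 0.06 [311.6 200.1] [322.9 215.6] [274.6 194.3] [285.4 205.2]
0.068 -0.06 [315.4 198.4] [325.9 214.4] [276.7 198.1] [286.9 207.7]
0.068 0 [314.  198.6] [324.5 214.4] [276.8 196.2] [286.9 206.5]
0.068 0.06 [312.2 198.9] [323.2 214.4] [276.8 194.4] [287.  205.2]
[[ 41  41  41  39  41  43  42  46  44  45  52  52  61  72  75  80  80]
 [ 44  44  43  42  41  39  39  40  40  40  40  42  42  45  44  44  50]
 [ 42  44  44  39  37  32  31  35  38  39  42  43  41  41  40  38  40]
 [ 43  43  44  38  27 169 102  65  36  31  40  43  43  43  43  42  42]
 [ 44  43  41  31  57 197 204 207 199  97  36  42  43  43  44  43  42]
 [ 43  42  38  25 137 204 209 227 140  49  37  42  41  41  43  42  43]
 [ 34  34  29  16 204 207 201 247 133  35  35  40  39  41  42  42  43]
 [101 100  95  
[... 1505 characters left out ...]
 151 150 150 149 150 150 164 187 202 196 178
  178]
 [ 80  80  93 125 150 163 166 167 165 165 164 166 167 173 188 202 197 179
  179]
 [ 83  82  97 130 156 171 178 179 177 175 174 177 181 184 195 205 198 181
  179]
 [ 82  82  98 130 158 174 180 182 179 178 179 182 186 185 195 205 199 181
  179]
 [ 81  83  94 122 147 160 165 166 165 167 167 169 166 163 175 193 192 178
  178]
 [ 83  83  89 103 119 129 128 129 132 136 139 135 128 124 142 165 170 167
  177]
 [ 99  93  89  89  94  99 105 114 121 127 132 134 131 133 133 140 146 160
  175]
 [128 117 102  91  87  97 122 146 157 164 169 173 176 175 165 150 144 160
  174]
 [151 141 124 105  93 108 143 171 183 188 193 197 200 200 188 162 144 150
  161]]
```

Run:
```python
from st import *
np.set_printoptions(precision=1,suppress=True,linewidth=200)
T=cv2.imread("pics/top0.png").astype(np.float32);S=cv2.imread("pics/scene0.png").astype(np.float32)
c=np.array([.5985,.158,.165]);Rr=Ro.from_euler("z",.029)*Ro.from_euler("x",-.14)
# profiles across the rail: image sampled at proj of points (x, yr, z=rail top plane) averaged over yr
ys=np.linspace(-.12,.10,60);xs=np.arange(-.04,.0405,.002)
for n,im in(("top",T),("scene",S)):
    for z0,nm in((0,"railtop"),(.099,"covertop")):
        pr=[]
        for x in xs:
            uv=np.array([proj(n,c+Rr.apply([x,y,z0])) for y in ys],np.float32)
            pr.append(cv2.remap(im,uv[None,:,0].copy(),uv[None,:,1].copy(),1)[0].mean(0))
        pr=np.array(pr);print(n,nm);print(np.c_[xs*1000,pr].T)
# posts: tops
for u,v in((166,154),(308,152.4)):print(onz("top",u,v,.3)-c)
```

```text
top railtop
[[-40.  -38.  -36.  -34.  -32.  -30.  -28.  -26.  -24.  -22.  -20.  -18.  -16.  -14.  -12.  -10.   -8.   -6.   -4.   -2.    0.    2.    4.    6.    8.   10.   12.   14.   16.   18.   20.   22.
   24.   26.   28.   30.   32.   34.   36.   38.   40. ]
 [ 91.8  92.   91.7  90.5  87.3  81.   71.7  61.1  51.8  45.9  43.2  42.6  43.1  44.9  48.7  55.3  63.6  71.3  76.7  79.8  81.9  83.4  85.1  86.8  88.4  90.4  92.6  95.1  96.7  97.6  98.   98.1
   98.1  98.1  98.   97.9  97.4  96.4  94.9  93.3  92.3]
 [ 91.6  91.7  91.5  90.3  87.   80.6  71.3  60.8  51.5  45.6  43.   42.4  42.9  44.7  49.   56.2  65.1  73.5  79.4  82.7  84.5  86.2  90.4 100.4 115.5 133.7 149.3 160.3 165.8 168.1 168.7 168.7
  168.7 168.7 168.6 167.8 164.8 157.7 145.3 128.5 111.4]
 [ 93.6  93.7  93.5  92.3  88.8  82.3  72.7  61.9  52.3  46.3  43.5  42.8  43.3  45.4  50.   57.5  67.   75.7  81.8  85.1  86.9  88.9  94.3 107.5 127.2 149.5 167.7 180.1 186.1 188.6 189.2 189.2
  189.3 189.3 189.2 188.2 184.9 176.9 162.8 142.6 121. ]]
top covertop
[[-40.  -38.  -36.  -34.  -32.  -30.  -28.  -26.  -24.  -22.  -20.  -18
[... 2300 characters left out ...]
 83.2  72.6  76.6  78.9  78.6  78.5  78.5  78.4  78.2  77.8  77.4  78.   82.7  92.6  99.9 100.3  99.6  99.5
   99.5  99.4  99.3  99.1  98.8  98.8  99.2  99.4  99.2]
 [102.3 100.5  93.7  87.2  89.2  91.7  92.   91.9  91.7  92.3  92.6  91.6  89.5  95.1 123.3 173.4 209.1 211.4 207.4 205.8 205.4 205.5 205.7 206.6 208.8 207.7 189.8 135.9  90.5  87.2  91.3  93.
   93.7  93.8  93.7  93.4  93.3  93.5  93.8  93.8  93.8]
 [105.5 103.8  97.5  91.7  93.7  96.4  96.8  96.8  96.3  96.3  96.4  94.8  92.2 102.  143.6 206.4 242.  241.9 237.9 236.5 236.1 235.9 236.  236.8 239.3 241.1 225.1 156.3  94.2  88.9  94.5  96.8
   97.6  97.7  97.7  97.2  96.8  96.9  97.4  97.9  98. ]]
[-0.   0.2  0.1]
[ 0.  -0.2  0.1]
```

>>> {"op": "arm_command", "data": {
  "rows": [
    [[0,0,0,0.16,0],[0,0.1,0.1,0,0],[0,0.15,0.12,0,0],[0,0.15,0.12,0,0],[0,0.15,0.12,0,0],[0,0.15,0.1,0,0],[0,0.12,0.06,0,0],[0,0,0,0,0],[0,0,0,0,0],[0,0,0,0,0]]
  ]
}}

```text
t: 23.15
eef_pos: [0.501, 0.0775, 0.1269]
tool_rot: [0.222, -0.023, 0.974, -0.03]
contact_force: [-0.5, 1.2, -3.3]
gripper_width: 0.308
grasp_force: 108.5
```

Run:
```python
from st import *
st()
for n in("scene","top"):
    c=cams.read_camera(n)[:,:,::-1];cv2.imwrite(f"pics/i_{n}.png",c);c=c.astype(int)
    m=((c[...,2]>90)&(c[...,2]-c[...,1]>60)&(c[...,2]-c[...,0]>60)).astype(np.uint8)
    k,L,sta,ce=cv2.connectedComponentsWithStats(m)
    for i in range(1,k):
        x,y,w,h,a=sta[i]
        if a>15 and 240<x<350 and y>150: print(n,sta[i],ce[i])
p=np.array(get_obs()["eef_pos"]);base=p+[.0297,.0017,-.023]
tab=np.array([[x,y,z] for x in(-.006,.006) for y in(-.015,.015) for z in(.114,.140)]);pl=np.array([[x,y,z] for x in(-.021,-.006) for y in(-.015,.015) for z in(.106,.114)])
for n in("scene","top"):
    u=np.array([proj(n,q) for q in base+np.r_[tab,pl]]);print(n,u.min(0),u.max(0))
```

```text
t 23.15 p [0.501  0.0775 0.1269] q [ 0.698  0.538 -1.324  2.305  1.355  0.786  0.053] tilt 0.452 toolz [ 0.434 -0.049 -0.9  ] tooly [-0.031  0.997 -0.069] F [-0.5  1.2 -3.3] grip pt [0.4928 0.0784 0.1438]
scene [294 205  11  14  88] [299.14772727 211.69318182]
scene [286 310  11  12  97] [291.06185567 315.58762887]
top [262 179  11  12 110] [266.84545455 184.63636364]
scene [294.14235    203.40123616] [305.88383847 219.64961061]
top [262.18167248 178.78238394] [273.34383099 189.75017865]
```

>>> {"op": "arm_command", "data": {
  "rows": [
    [[0,0.1,0,0,0],[0,0.15,0,0,0],[0,0.15,0,0,0],[0,0.15,0,0,0],[0,0.15,0,0,0],[0,0.15,0,0,0],[0,0.12,0,0,0],[0,0.12,0,0,0],[0,0.08,0,0,0],[0,0,0,0,0]]
  ]
}}

```text
t: 24.5
eef_pos: [0.5717, 0.0779, 0.127]
tool_rot: [0.222, -0.023, 0.974, -0.03]
contact_force: [-0.1, 0.5, -3.1]
gripper_width: 0.316
grasp_force: 108.5
```

Run:
```python
from st import *
st()
s=cams.read_camera("scene")[:,:,::-1];t=cams.read_camera("top")[:,:,::-1]
cv2.imwrite("pics/j.png",np.hstack([crop(s,250,175,66,100,6),crop(t,235,140,66,100,6)]))
```

```text
t 24.5 p [0.5717 0.0779 0.127 ] q [ 0.641  0.631 -1.249  2.162  1.36   0.831  0.162] tilt 0.452 toolz [ 0.434 -0.048 -0.9  ] tooly [-0.031  0.997 -0.068] F [-0.1  0.5 -3.1] grip pt [0.5636 0.0788 0.1439]
```

View pics/j.png

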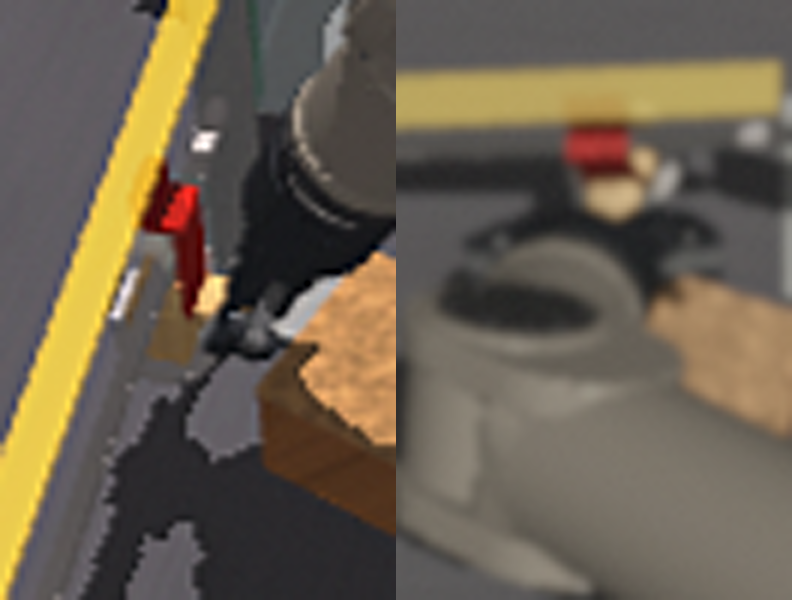

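The carrier is under the strip, with the red tab at (170,200) left and (598,130) right, and nothing is touching. Lowering it onto the rail now.

>>> {"op": "arm_command", "data": {
  "rows": [
    [[0,0,0,-0.03,0],[0,0,0,-0.03,0],[0,0,0,-0.02,0],[0,0,0,-0.02,0],[0,0,0,-0.02,0],[0,0,0,0,0],[0,0,0,0,0],[0,0,0,0,0],[0,0,0,0,0],[0,0,0,0,0]]
  ]
}}

```text
t: 25.85
eef_pos: [0.5715, 0.0779, 0.1199]
tool_rot: [0.222, -0.023, 0.974, -0.03]
contact_force: [-0.0, 0.0, -2.8]
gripper_width: 0.309
grasp_force: 108.5
```

>>> {"op": "arm_command", "data": {
  "rows": [
    [[0,0,0,-0.02,0],[0,0,0,-0.02,0],[0,0,0,0,0],[0,0,0,0,0],[0,0,0,0,0],[0,0,0,0,0],[0,0,0,0,0],[0,0,0,0,0],[0,0,0,0,0],[0,0,0,0,0]]
  ]
}}

```text
t: 27.1
eef_pos: [0.5717, 0.0781, 0.1177]
tool_rot: [0.222, -0.023, 0.974, -0.03]
contact_force: [-0.4, 1.2, 1.5]
gripper_width: 0.307
grasp_force: 108.9
```

>>> {"op": "arm_command", "data": {
  "rows": [
    [[0,0.02,0,0,0],[0,0.02,0,0,0],[0,0.02,0,0,0],[0,0,0,0,0],[0,0,0,0,0],[0,0,0,0,0],[0,0,0,0,0],[0,0,0,0,0],[0,0,0,0,0],[0,0,0,0,0]]
  ]
}}

```text
t: 28.35
eef_pos: [0.5731, 0.0783, 0.1168]
tool_rot: [0.221, -0.024, 0.975, -0.03]
contact_force: [-10.4, 0.4, 6.5]
gripper_width: 0.304
grasp_force: 108.0
```

>>> {"op": "arm_command", "data": {
  "rows": [
    [[0,-0.02,0,0,0],[0,-0.02,0,0,0],[0,-0.02,0,0,0],[0,-0.01,0,0,0],[0,0,0,0,0],[0,0,0,0,0],[0,0,0,0,0],[0,0,0,0,0],[0,0,0,0,0],[0,0,0,0,0]]
  ]
}}

```text
t: 29.6
eef_pos: [0.5709, 0.0779, 0.1174]
tool_rot: [0.222, -0.023, 0.974, -0.03]
contact_force: [1.0, 0.5, 0.2]
gripper_width: 0.313
grasp_force: 107.8
```

>>> {"op": "arm_command", "data": {
  "rows": [
    [[85,0,0,0,0],[85,0,0,0,0],[85,0,0,0,0],[85,-0.1,0.02,0,0],[85,-0.25,0.04,0,0],[85,-0.35,0.05,0,0],[85,-0.35,0,0,0],[85,-0.3,0,0,0],[85,-0.2,0,0,0],[85,0,0,0,0]]
  ]
}}

```text
t: 30.85
eef_pos: [0.4773, 0.0843, 0.1175]
tool_rot: [0.222, -0.023, 0.974, -0.03]
contact_force: [0.4, -0.3, -0.5]
gripper_width: 0.993
grasp_force: 0.0
```

```bash
cat > red.py <<'E'
from st import *
def red():
    for n in("scene","top"):
        c=cams.read_camera(n)[:,:,::-1];cv2.imwrite(f"pics/r_{n}.png",c);c=c.astype(int)
        m=((c[...,2]>90)&(c[...,2]-c[...,1]>60)&(c[...,2]-c[...,0]>60)).astype(np.uint8)
        k,L,sta,ce=cv2.connectedComponentsWithStats(m)
        for i in range(1,k):
            x,y,w,h,a=sta[i]
            if a>8 and 165<x<350 and y>140: print(n,sta[i],np.round(ce[i],1))
E
python3 -c "
from red import *
st();red()"
```

```text
t 30.85 p [0.4773 0.0843 0.1175] q [ 0.666  0.519 -1.321  2.355  1.384  0.775 -0.031] tilt 0.452 toolz [ 0.434 -0.049 -0.899] tooly [-0.032  0.997 -0.069] F [ 0.4 -0.3 -0.5] grip pt [0.4692 0.0852 0.1344]
scene [310 217   8   5  15] [313.9 218.7]
scene [273 219   7   9  41] [276.  223.4]
scene [306 221   4   4   9] [307.3 222.7]
scene [314 223   5   6  12] [315.9 225.8]
scene [286 310  11  12  97] [291.1 315.6]
top [249 162  10   7  63] [253.8 165. ]
top [174 202   9   7  52] [178.4 205.1]
```

>>> {"op": "arm_command", "data": {
  "rows": [
    [[85,-0.1,-0.1,0.3,0],[85,-0.1,-0.1,0.4,0],[85,0,-0.1,0.4,0],[85,0,0,0.4,0],[85,0,0,0.4,0],[85,0,0,0.2,0],[85,0,0,0,0],[85,0,0,0,0],[85,0,0,0,0],[85,0,0,0,0]]
  ]
}}

```text
t: 32.2
eef_pos: [0.4651, 0.0663, 0.2403]
tool_rot: [0.221, -0.023, 0.975, -0.029]
contact_force: [0.3, 0.4, -0.3]
gripper_width: 0.995
grasp_force: 0.0
```

```bash
python3 -c "
from red import *
st();red()"
```

```text
t 32.2 p [0.4651 0.0663 0.2403] q [ 1.065 -0.056 -1.384  2.256  0.275  0.502  1.073] tilt 0.449 toolz [ 0.431 -0.047 -0.901] tooly [-0.032  0.997 -0.067] F [ 0.3  0.4 -0.3] grip pt [0.457  0.0672 0.2571]
scene [306 221   5   4  10] [307.6 222.6]
scene [314 223   7   6  14] [316.1 225.9]
scene [328 225   6   5  11] [330.5 227.1]
scene [314 232   6   7  15] [316.8 234.3]
scene [267 234   8  10  49] [270.9 238.3]
scene [297 238   5   5  12] [299.2 240.2]
scene [315 240   3   6   9] [316.1 242.6]
scene [286 310  11  12  95] [291.1 315.5]
top [232 163  11   6  59] [237.3 165.7]
top [174 202   9   7  53] [178.3 205.1]
```

>>> {"op": "arm_command", "data": {
  "rows": [
    [[85,0,0,0,0],[85,0,0,0,0],[85,0,0,0,0],[85,0,0,0,0],[85,0,0,0,0],[85,0,0,0,0],[85,0,0,0,0],[85,0,0,0,0],[85,0,0,0,0],[85,0,0,0,0]]
  ]
}}

```text
t: 33.55
eef_pos: [0.4654, 0.0661, 0.2408]
tool_rot: [0.221, -0.023, 0.974, -0.03]
contact_force: [-0.3, 0.2, 0.2]
gripper_width: 1.0
grasp_force: 0.0
```

>>> {"op": "arm_command", "data": {
  "rows": [
    [[85,0,0,0,0],[85,0,0,0,0],[85,0,0,0,0],[85,0,0,0,0],[85,0,0,0,0],[85,0,0,0,0],[85,0,0,0,0],[85,0,0,0,0],[85,0,0,0,0],[85,0,0,0,0]]
  ]
}}

```text
t: 34.8
eef_pos: [0.4654, 0.0661, 0.2408]
tool_rot: [0.221, -0.023, 0.974, -0.03]
contact_force: [-0.2, -0.6, -0.1]
gripper_width: 0.996
grasp_force: 0.0
```

```bash
python3 -c "
from red import *
red()"
```

```text
scene [306 221   5   4  11] [307.9 222.7]
scene [319 222   7   3  11] [321.8 222.9]
scene [314 224  10   5  16] [317.8 226.5]
scene [324 225  10   9  22] [328.7 228.8]
scene [301 226   4   5   9] [302.9 228. ]
scene [311 232   9   7  19] [315.8 234.9]
scene [297 238   8   5  15] [300.3 240.3]
scene [257 264   8  11  55] [260.6 268.7]
scene [286 310  11  12  95] [291.1 315.5]
top [202 164  10   7  63] [206.5 166.9]
top [174 202   9   7  52] [178.4 205.1]
```

>>> {"op": "arm_command", "data": {
  "rows": [
    [[85,0,0,0,0],[85,0,0,0,0],[85,0,0,0,0],[85,0,0,0,0],[85,0,0,0,0],[85,0,0,0,0],[85,0,0,0,0],[85,0,0,0,0],[85,0,0,0,0],[85,0,0,0,0]]
  ]
}}

```text
t: 36.15
eef_pos: [0.4654, 0.066, 0.2408]
tool_rot: [0.221, -0.023, 0.975, -0.03]
contact_force: [0.2, 1.1, 0.2]
gripper_width: 0.997
grasp_force: 0.0
```

```bash
python3 -c "
from red import *
red()"|grep -v '^scene \[3'
```

```text
scene [297 238   8   5  15] [300.6 240.3]
scene [253 275   8  12  62] [256.7 280.7]
scene [286 310  11  12  94] [291.  315.5]
top [191 164  11   7  66] [195.9 167. ]
top [174 202   9   7  52] [178.4 205.1]
```

>>> {"op": "arm_command", "data": {
  "rows": [
    [[85,0,0,0,0],[85,0,0,0,0],[85,0,0,0,0],[85,0,0,0,0],[85,0,0,0,0],[85,0,0,0,0],[85,0,0,0,0],[85,0,0,0,0],[85,0,0,0,0],[85,0,0,0,0]]
  ]
}}

```text
t: 37.5
eef_pos: [0.4654, 0.0661, 0.2408]
tool_rot: [0.221, -0.023, 0.974, -0.03]
contact_force: [0.0, 0.3, -0.1]
gripper_width: 0.999
grasp_force: 0.0
```

```bash
python3 -c "
from red import *
red()
c=np.array([.5987,.158,.165]);R=Ro.from_euler('z',.029)*Ro.from_euler('x',-.14)
w=c+R.apply([0,.146,.012]);print(w)
pts=np.array([[x,y,z] for x in(-.021,-.006) for y in(-.015,.015) for z in(.106-.094,.114-.094)])
for n in('scene','top'):
    u=np.array([proj(n,w+p) for p in pts]);print(n,u.min(0),u.max(0))
"|grep -v '^scene \[3'
```

```text
scene [253 275   8  11  61] [256.7 280.3]
scene [286 310  11  12  94] [291.  315.5]
top [191 164  11   7  66] [196.1 167.3]
top [174 202   9   7  53] [178.3 205.1]
[0.59445946 0.30418456 0.1565093 ]
scene [252.82195048 273.9761669 ] [262.19214573 285.95432472]
top [192.91998053 164.41889416] [203.49686998 169.88249357]
```

```bash
python3 -c "
from station import job;print(job.hand_in())"
```

```text
the job is handed in; nothing more can be done
None
```

The carrier came out through the port, stood upright on the cork block, and was then released on the upper half of the rail; it rolled down by itself and now hangs at rest at the rubber stop; job handed in at about 37.6 s.

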